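# Close the topping well at the cafe counter

## Robot

A 6-joint arm with a two-finger parallel gripper is mounted at the origin on the work surface. World frame = base frame: x ahead of the robot, y to its left, z up, the work surface at z = 0. Lengths are in mm, angles in rad, forces in N, time in s.
With the tool pointing down it reaches from about 275 to 750 mm from the base axis. Payload 10.2 kg.
Tool frame: the origin (TCP) lies at the very end of the fingers, on their centre line; the grasp point (between the pads) lies 19 mm behind it; z points along the fingers, x is the direction in which the jaws open and shut, and the axes are right-handed (so a half turn about z gives the same grasp; the last joint's range is limited). The gripper opens to 85 mm and grips with 20 to 120 N. Pads are 22 mm wide; open, the fingers measure 114 mm over their backs; the gripper's body (76 mm by 85 mm) begins 54 mm behind the grasp point. The pads swing forward as they close: fully open they stand 13 mm farther back than shut.
Start: joints at [-0.223, 0.313, 1.498, -0, 1.331, -0.223], TCP at [525.006, -0.013, 231.294] pointing down, gripper open.
Joint ranges: [-2.94, 2.94], [-0.97, 2.17], [0.19, 2.56], [-1.23, 4.37], [0.02, 3.11], [-2.88, 2.88]. Speed limits (rad/s): [2.39, 2.39, 3.01, 3.14, 3.14, 3.14].

## Interface

Orientations are given as a unit quaternion [w, x, y, z].
In Python, from rig import ctrl, cams gives the robot as it stands.
- The arm moves only by the tool play_rows, never from a script. Its argument "steps" is a list of rows, each a list of 2 entries, a list of its own where there are three numbers: the shift along the tool's x, y, z normalised to -1 to 1, where 1 is 0.75 m, then the turn, a rotation vector about the tool's x, y, z normalised to -1 to 1, where 1 is 45 degrees. A call has 1 to 20 rows; each row shifts and turns the commanded pose from where the row before left it, along the tool's axes as they then stand; what a row does not reach is not made up. A row lasts 1/10 s, in which the tool goes at most 50 mm and 8.59 degrees, less where a joint would pass 70% of its speed; a pose out of reach is approached as far as the arm can. A call with a number of a shift or a turn outside -1 to 1 is refused whole. A call with a gripper value outside its range is refused whole. "grip" is the closure, from 0 (fully open) to 1 (shut), set as the call begins (left out, the last holds). The fingers move at their own pace and stop on an object; "squeeze" is the grip in N (left out, the last holds). Time passes only in rows, so rows that do not move let the fingers close. It gives the time, the measured TCP pose, the force and the opening at its end, in the units of the state.
- ctrl.sense(): the state, without advancing time (a new reading comes with each control period).
- cams.capture(name): name is "scene" or "side" or "wrist"; returns the picture (384x512x3 uint8, red, green, blue); there is no depth.
- cams.camera_info(name): a dict with "fx", "fy", "cx", "cy" (pixels), "xyz" and "attitude" of the camera in the world. Camera axes: x right, y up, looking along -z (the intrinsics and any distortion apply to the point x, -y, -z); pixel columns grow to the right and rows downward; lengths in mm; the calibration is good to about 2 mm. A picture is of the moment at which its call begins: read the wrist's pose just before it. camera_info takes no time and is no camera call; for the wrist camera it gives the pose at the moment of the call.
- ctrl.finish_job(): hands the job in, once; it reports no verdict.
Trained networks look in the newest picture that a camera, given by its name, has taken for a name from the list of things; names that differ only in an ending like _2 or _b are one class to them, and where a whole thing is asked for, a point or a joint stands for the part that bears it (a point fixed in the world has none). Each returns a list of dicts, best first, with "p" (0 to 1); they miss things now and then, are a little off and sometimes report something else, mostly with a low value. They report only what shows in the picture. A call takes as long as a camera call. They do not tell look-alikes from the thing itself.
- cams.search_frame(camera, thing): "rect" ([centre column, centre row, width, height] in pixels, round what is visible of it).
- cams.tip_of(camera, thing): "pixel" ([column, row] in pixels: a listed point, or the origin of a listed thing).
The state is a dict: "time_s": time; "joints": joint angles; "dq": joint speeds; "tau": joint torques, N m; "eef_pos": TCP position; "ee_rot": TCP orientation; "force": force on the tool from outside, world axes, zero at the start; "wrist_torque": the same for the moment, N m; "grip_width": opening from 0.0 (shut) to 1.0 (fully open).
Only numpy, scipy, OpenCV 4.12 (cv2) and the standard library are available. Lean on these libraries where they do the work, as an engineer would, in place of code of your own. Each camera call takes 0.05 s, during which the arm holds its last target.

## Task

The topping well on the counter needs its lid. First take the amber jar that stands in the way on the white deck and stand it upright in the middle of the round cork coaster. Then, without lifting or tipping the lid off the deck, gently slide the green lid along between the rails until it drops level into the recess over the well, stop pushing as soon as it does, and let go; leave the mug, the sauce bottle and the spoon alone.

Things in the scene. Friction and masses are not known exactly. Their poses are not given: they have to be found in the camera images.
- station: Wooden topping station fixed to the counter, 480 mm long (its y), 127 mm wide (its x); origin at the centre of its underside, z up. A rail (12 mm thick, top 82 mm above the counter) runs along each side and 45 mm long end blocks (top 90 mm) close both ends.
- deck_mid (a point): Middle of the station's white deck, 70 mm above the counter: a lane along y, 103 mm wide, y -195 to +195 mm. Flat but for one recess, 104 mm long, as wide as the lane, 6 mm deep, with a ledge round an open steel well. The recess's centre lies on the centre line somewhere from y = +70 to +110 mm from here: it differs each time and is not measured; feel or see it.
- lane_end (a point): The +y end of the lane at deck height, where the end block stands. The lid starts near the other end and slides towards here. Its front edge dips when it is about half over the recess (tilt 0.06 rad); it is home only when the rear edge drops too. Then the recess's far wall blocks it: the push jumps above the 1 to 8 N of sliding (most at the near lip). Over 35 N is a failure.
- lid_bar (a point): Centre of the black bar (50 mm along x, 16 along y, 28 high) in the middle of the green lid's top; lid plate 100 x 100 x 6 mm, 0.4 to 0.6 kg, 1.5 mm of play to each rail. Point 20 mm above the lid's underside: 90 mm above the counter on the deck, 84 when home. y lies along the lane. It can be pushed by the bar ungripped and must not tip over 0.2 rad.
- jar_center (a point): Centre (half-way up) of the closed amber jar with a white cap, 44 mm diameter, 80 mm high, about 0.2 kg, standing on the deck between the lid and the recess. z is its axis.
- coaster: Round cork coaster, 90 mm diameter, 6 mm thick, fixed on the counter; origin at the centre of its underside.
- mug_center (a point): Bystander: blue mug, 76 mm diameter with a handle at its +y, 90 mm high; point half-way up on its axis.
- sauce_center (a point): Bystander: red sauce bottle, 54 mm diameter, 120 mm high; point half-way up on its axis.
- spoon_grip (a point): Bystander: serving spoon lying beyond the station; point on its handle.
There are look-alikes about, which are no part of the job. There is more than one size of the part that bears jar_center; the job needs the middle-sized.

How it is judged:
By the outcome, as a careful person would: the job done as asked, in the order asked, and still so for the second after the job is handed in, with the robot touching nothing.
It also fails if it takes over 64 s, if anything falls off the work surface, if the arm or the gripper's body presses on something with over 40 N, if the wrist force passes 120 N, or if a joint passes its speed limit or range.

## Working session

There is one attempt and no reset: what is moved stays moved. The work goes in short steps, Python scripts to look and compute and a tool call to move; the robot and the scene stay as the last step left them, time stands still between calls to the robot, and variables do not carry over. Pictures are saved under pics/ and viewed, and the job is handed in when it is done.

Besides the shell and the picture viewer there is one more tool, called after "Emit:" as name(argument=value, ...), one argument or row to a line, values as JSON. play_rows: Moves the arm, as the interface text tells. Its arguments: {"type":"object","properties":{"steps":{"type":"array"},"grip":{"type":"number"},"squeeze":{"type":"number"}},"required":["steps"]}

```bash
ls; mkdir -p pics; python3 - <<'E'
from rig import ctrl,cams
import cv2
print(ctrl.sense())
for n in ["scene","side","wrist"]:
    im=cams.capture(n); cv2.imwrite(f"pics/{n}0.png",im[:,:,::-1]); print(n,cams.camera_info(n))
    for t in ["station","deck_mid","lane_end","lid_bar","jar_center","coaster","mug_center","sauce_center","spoon_grip"]:
        print(t,cams.tip_of(n,t)[:4])
E
```

```text
pics
{'time_s': 0.0, 'joints': array([-2.23408939e-01,  3.13472019e-01,  1.49842491e+00, -1.31346937e-06,
        1.33099872e+00, -2.23404227e-01]), 'dq': array([ 0.00086352,  0.00028217, -0.00087317, -0.00113758,  0.00118859,
       -0.00039964]), 'tau': array([-5.78409599e-04, -4.12261176e+01, -2.59742296e+01, -3.58453699e-04,
        4.11797926e-03, -1.23038126e-05]), 'eef_pos': array([5.24748513e+02, 3.99452682e-02, 2.30728392e+02]), 'ee_rot': array([-1.43718580e-04,  9.99999788e-01, -2.19996739e-06, -6.35445653e-04]), 'force': array([-0.17480422,  0.46835193,  0.33149266]), 'wrist_torque': array([-0.01110515,  0.04091206, -0.01532196]), 'grip_width': 1.0026055410505612}
scene {'fx': 421.53014186940277, 'fy': 421.53014186940277, 'cx': 257.3173568742634, 'cy': 192.10102272966571, 'xyz': array([1093.69399811,  316.80760421,  840.48491897]), 'attitude': array([0.51708292, 0.17121938, 0.2631431 , 0.79628192])}
station [{'pixel': [209.8, 208.7], 'p': 0.72}, {'pixel': [246.3, 142.4], 'p': 0.59}]
deck_mid [{'pixel': [205.3, 185.1], 'p': 0.67}, {'pixel': [159.2, 156.7], 'p': 0.67}]
lane_
[... 1249 characters left out ...]
': 269.28855969860035, 'cx': 252.7864461848589, 'cy': 190.21820071811294, 'xyz': array([524.24989007,  74.23930897, 374.10187878]), 'attitude': array([ 9.89034063e-01, -1.47686197e-01, -5.22763671e-05, -6.37930044e-04])}
station [{'pixel': [310.3, 180.3], 'p': 0.85}]
deck_mid [{'pixel': [324.3, 200.1], 'p': 0.85}]
lane_end [{'pixel': [368.1, 16.9], 'p': 0.86}]
lid_bar [{'pixel': [298.1, 302.6], 'p': 0.92}]
jar_center [{'pixel': [426.0, 190.5], 'p': 0.89}, {'pixel': [317.4, 233.2], 'p': 0.64}, {'pixel': [441.2, 254.2], 'p': 0.59}]
coaster []
mug_center [{'pixel': [193.4, 325.3], 'p': 0.61}, {'pixel': [316.1, 233.6], 'p': 0.41}]
sauce_center [{'pixel': [181.8, 183.1], 'p': 0.61}]
spoon_grip []
```

View pics/scene0.png

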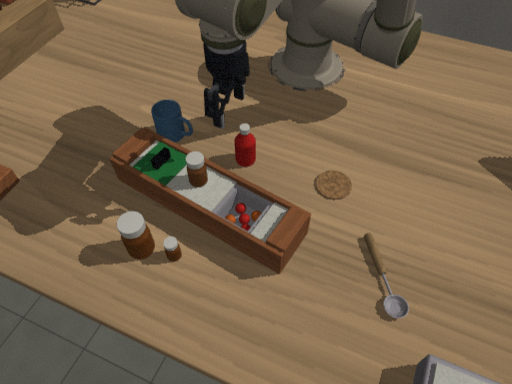

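View pics/side0.png

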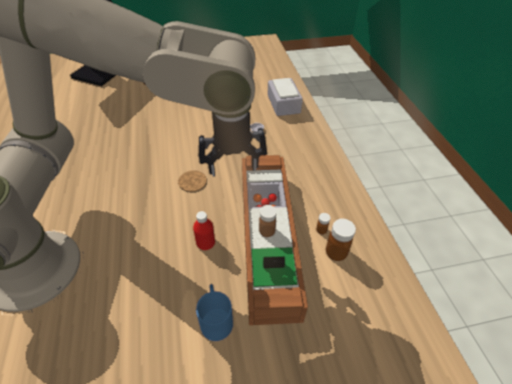

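View pics/wrist0.png

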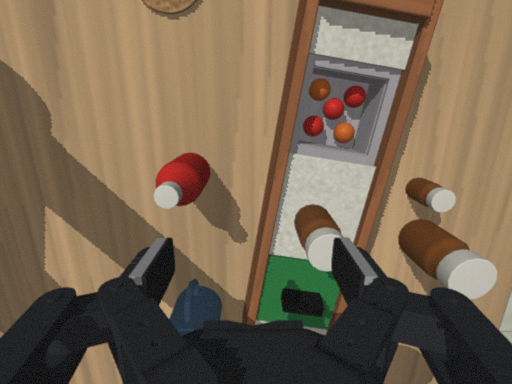

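```bash
cat > h.py <<'E'
import numpy as np,cv2
from scipy.spatial.transform import Rotation as R
from rig import ctrl,cams
def rot(q): return R.from_quat([q[1],q[2],q[3],q[0]])
def ray(i,p):
    d=np.array([(p[0]-i['cx'])/i['fx'],-(p[1]-i['cy'])/i['fy'],-1.]); d=rot(i['attitude']).apply(d); return np.array(i['xyz']),d/np.linalg.norm(d)
def atz(i,p,z):
    o,d=ray(i,p); return o+d*(z-o[2])/d[2]
def tri(L):
    A=0;b=0
    for i,p in L:
        o,d=ray(i,p); M=np.eye(3)-np.outer(d,d); A=A+M; b=b+M@o
    x=np.linalg.solve(A,b)
    return x,[round(float(np.linalg.norm((np.eye(3)-np.outer(d,d))@(x-o))),1) for o,d in (ray(i,p) for i,p in L)]
def proj(i,P):
    c=rot(i['attitude']).inv().apply(np.array(P)-i['xyz']); return np.array([i['cx']+i['fx']*c[...,0]/-c[...,2], i['cy']-i['fy']*c[...,1]/-c[...,2]]).T
E
python3 - <<'E'
from h import *
s,d,w=[cams.camera_info(n) for n in("scene","side","wrist")]
print('jar',tri([(s,(195.4,169.1)),(d,(269.5,221.5)),(w,(317.4,233.2))]))
print('bar',tri([(s,(156.8,157.9)),(d,(272.4,261)),(w,(298.1,302.6))]))
print('bar',atz(s,(156.8,157.9),90),atz(d,(272.4,261),90),atz(w,(298.1,302.6),90))
print('deck',tri([(s,(205.3,185.1)),(d,(268.8,222.5)),(w,(324.3,200.1))]))
print('end',tri([(s,(278.9,222.7)),(d,(263.9,169.7)),(w,(368.1,16.9))]))
print('st',tri([(s,(209.8,208.7)),(d,(268.5,238.8)),(w,(310.3,180.3))]))
print('coast',tri([(s,(333.5,184.5)),(d,(193,181.3))]))
print('coast z6',atz(s,(333.5,184),6),atz(d,(193,181),6))
for n,b in(("scene",(100,120,320,270)),("side",(180,140,350,340))):
    im=cv2.imread(f"pics/{n}0.png")[b[1]:b[3],b[0]:b[2]]
    im=cv2.resize(im,None,fx=3.4 if n=="scene" else 3,fy=3.4 if n=="scene" else 3,interpolation=cv2.INTER_CUBIC); cv2.imwrite(f"pics/{n}0z.png",im)
im=cv2.imread("pics/wrist0.png")[0:340,230:460]; cv2.imwrite("pics/wrist0z.png",cv2.resize(im,None,fx=1.75,fy=1.75,interpolation=cv2.INTER_CUBIC))
E
```

```text
jar (array([596.85036941, -56.29258458, 109.83589717]), [1.0, 3.5, 3.0])
bar (array([ 584.78788834, -161.21459383,   92.16775517]), [7.2, 4.7, 3.9])
bar [ 589.13533344 -166.8837966    90.        ] [ 583.8271509  -154.88539318   90.        ] [ 581.33216746 -161.19030236   90.        ]
deck (array([606.37423884, -30.83990052,  74.33595537]), [1.9, 1.8, 2.4])
end (array([635.18621248, 159.37595247,  77.28883383]), [4.4, 3.2, 1.4])
st (array([609.57971044, -26.44737963, -10.08838929]), [1.3, 0.6, 1.5])
coast (array([426.24004845, 228.29281914,   1.00008977]), [1.7, 1.7])
coast z6 [426.80855054 229.10212378   6.        ] [427.68244511 222.93984973   6.        ]
```

View pics/scene0z.png

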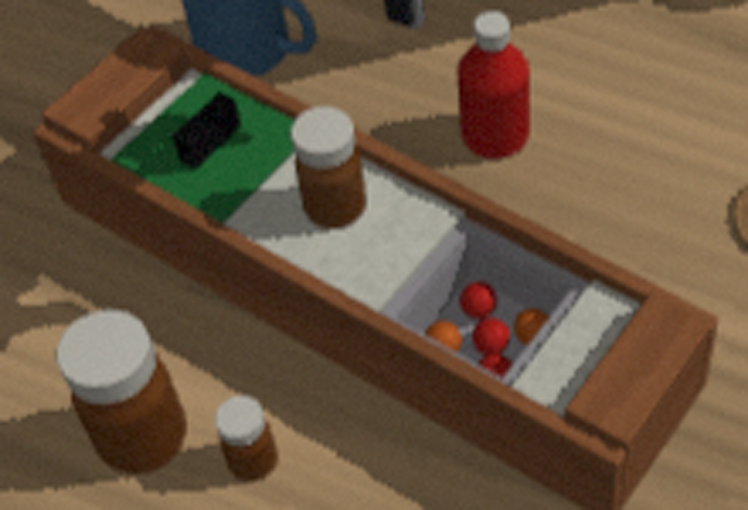

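View pics/side0z.png

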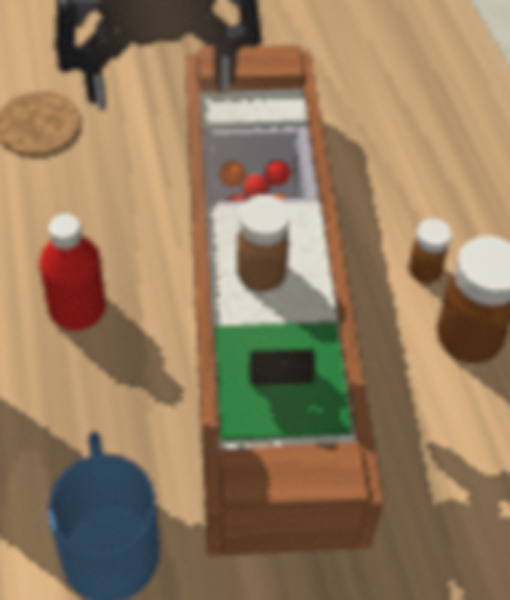

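View pics/wrist0z.png

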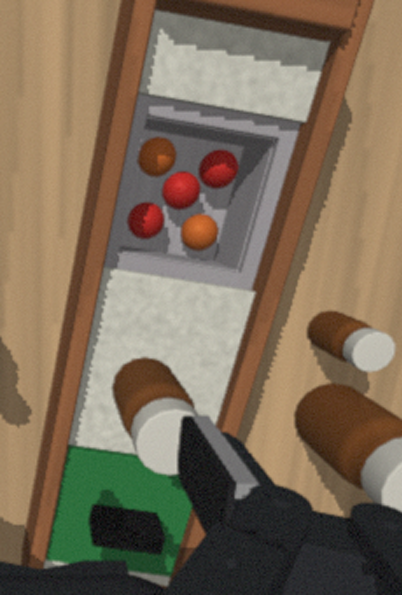

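```bash
python3 - <<'E'
from h import *
from scipy.optimize import least_squares
I={n:cams.camera_info(n) for n in("scene","side","wrist")}
N='n';F='f'
C=[("side",(251,324),(-63.5,-240,0)),("side",(304.3,321.7),(63.5,-240,0)),
("wrist",(292.9,153.1),(-51.5,N,70)),("wrist",(375.1,166.3),(51.5,N,70)),("wrist",(308.3,53.7),(-51.5,F,70)),("wrist",(404.9,69.7),(51.5,F,70)),
("wrist",(320.3,5.7),(-51.5,195,70)),("wrist",(418.6,22.9),(51.5,195,70)),
("scene",(111.2,158.2),(63.5,-240,82)),("scene",(310.6,214.7),(-63.5,240,82)),("scene",(283,253.8),(63.5,240,82)),
("scene",(212.4,211.2),(51.5,N,70)),("scene",(236.8,182.4),(-51.5,N,70)),("scene",(273.5,203.8),(-51.5,F,70)),("scene",(250,231.8),(51.5,F,70))]
def pt(v,P):
    x,y,a,c=v[:4]; 
    Y=c-52 if P[1]==N else c+52 if P[1]==F else P[1]
    ca,sa=np.cos(a),np.sin(a); return np.array([x+ca*P[0]-sa*Y,y+sa*P[0]+ca*Y,P[2]])
K=["scene","side","wrist"]
def f(v):
    r=[]
    for n,p,P in C:
        r.extend((proj(I[n],pt(v,P))-p + v[4+2*K.index(n):6+2*K.index(n)])*1.0)
    return np.concatenate([r,v[4:]*0.7])
s=least_squares(f,[608,-28,-.17,90]+[0]*6,loss='soft_l1')
print(s.x.round(3)); 
r=s.fun[:-6].reshape(-1,2)
for c,q in zip(C,r): print(c[0],c[2],q.round(1))
v=s.x
a=v[2]
u=np.array([-np.sin(a),np.cos(a)])
def loc(p):
    q=np.array(p[:2])-v[:2]; return np.array([q@[np.cos(a),np.sin(a)],q@u]).round(1)
for p in([596.8,-56.3],[584.8,-161.2],[635,159]): print(loc(p))
def adj(n,p): return np.array(p)+0-(-0)*1 - (-v[4+2*K.index(n):6+2*K.index(n)])*-1
for n,p in(("scene",(156.8,157.9)),("side",(272.4,261)),("wrist",(298.1,302.6))): 
    q=atz(I[n],np.array(p)-v[4+2*K.index(n):6+2*K.index(n)],90); print('bar',n,q,loc(q))
for n,p in(("scene",(195.4,169.1)),("side",(269.5,221.5)),("wrist",(317.4,233.2))): 
    q=atz(I[n],np.array(p)-v[4+2*K.index(n):6+2*K.index(n)],110); print('jar',n,q,loc(q))
for n,p in(("scene",(333.5,184.5)),("side",(193,181))): 
    q=atz(I[n],np.array(p)-v[4+2*K.index(n):6+2*K.index(n)],6); print('coaster',n,q)
q=atz(I["wrist"],np.array((268.9,254.3))-v[8:10],76);print('lid front',loc(q))
E
```

```text
[ 6.07897e+02 -3.02360e+01 -1.56000e-01  9.99590e+01  1.94000e+00
 -3.53000e-01  5.34000e-01 -1.56400e+00  4.38000e-01 -1.70000e-02]
side (-63.5, -240, 0) [-1.2  0.6]
side (63.5, -240, 0) [0.6 0. ]
wrist (-51.5, 'n', 70) [-4.2  0.1]
wrist (51.5, 'n', 70) [1.5 0.7]
wrist (-51.5, 'f', 70) [ 0.  -0.7]
wrist (51.5, 'f', 70) [0.4 0.2]
wrist (-51.5, 195, 70) [-2.6 -0.9]
wrist (51.5, 195, 70) [0.5 0.5]
scene (63.5, -240, 82) [-1.4  0.1]
scene (-63.5, 240, 82) [ 2.3 -2.3]
scene (63.5, 240, 82) [-0.4  2.6]
scene (51.5, 'n', 70) [-2.2  1.2]
scene (-51.5, 'n', 70) [ 0.2 -1. ]
scene (-51.5, 'f', 70) [ 1.6 -2.5]
scene (51.5, 'f', 70) [-0.4  2.8]
[ -6.9 -27.5]
[  -2.4 -133. ]
[ -2.7 191.1]
bar scene [ 591.94164312 -170.46796458   90.        ] [   6.1 -141. ]
bar side [ 581.59995859 -158.65603632   90.        ] [  -6.  -130.9]
bar wrist [ 580.77975712 -161.2158969    90.        ] [  -6.4 -133.6]
jar scene [598.49808041 -60.27190147 110.        ] [ -4.6 -31.1]
jar side [597.88745807 -60.96196835 110.        ] [ -5.1 -31.9]
jar wrist [593.35557511 -54.99773241 110.        ] [-10.5 -26.7]
coaster scene [431.35979361 225.50587572   6.        ]
coaster side [425.39370972 216.51329502   6.        ]
lid front [-52.5 -79.4]
```

Emit:
play_rows(
  steps=[
    [[0.024,0.0193,0],[0,0,0]],
    [[0.024,0.0193,0],[0,0,0]],
    [[0.024,0.0193,0],[0,0,0]],
    [[0.024,0.0193,0],[0,0,0]],
    [[0,0,0],[0,0,0.1]],
    [[0,0,0],[0,0,0.1]],
    [[0,0,0],[0,0,0]],
    [[0,0,0],[0,0,0]],
  ],
)

```text
time_s: 2.3
eef_pos: [597.0, -57.9, 231.3]
ee_rot: [0.0, 0.997, -0.077, -0.0]
force: [-0.1, 0.5, -0.0]
grip_width: 1.001
```

```bash
cat > look.py <<'E'
from h import *
import sys,pickle
k=sys.argv[1]
st=ctrl.sense(); print(st['time_s'],st['eef_pos'],st['ee_rot'],st['force'],st['grip_width'])
i=cams.camera_info("wrist"); im=cams.capture("wrist"); cv2.imwrite(f"pics/w{k}.png",im[:,:,::-1]); pickle.dump(i,open(f"pics/w{k}.pkl","wb"))
for t,z in zip(sys.argv[2::2],sys.argv[3::2]):
    for r in cams.tip_of("wrist",t)[:3]: print(t,r,atz(i,r['pixel'],float(z)).round(1))
cv2.imwrite(f"pics/w{k}b.png",cv2.resize(im[:,:,::-1],None,fx=1.5,fy=1.5,interpolation=cv2.INTER_CUBIC))
E
python3 look.py 1 jar_center 110 lid_bar 90 deck_mid 70 coaster 0
```

```text
2.3 [596.96203518 -57.85231763 231.27695358] [ 1.10526695e-05  9.97002189e-01 -7.73733340e-02 -4.56227608e-05] [-0.12458392  0.48456754 -0.04735723] 1.0005626436230723
jar_center {'pixel': [246.9, 180.5], 'p': 0.87} [590.9 -53.1 110. ]
jar_center {'pixel': [377.0, 128.7], 'p': 0.79} [722.5 -21.8 110. ]
jar_center {'pixel': [401.7, 196.8], 'p': 0.6} [746.1 -95.2 110. ]
lid_bar {'pixel': [255.1, 263.4], 'p': 0.86} [ 582.7 -161.6   90. ]
deck_mid {'pixel': [260.5, 153.4], 'p': 0.89} [608.8 -34.5  70. ]
deck_mid {'pixel': [248.4, 179.9], 'p': 0.67} [590.3 -63.   70. ]
```

View pics/w1b.png

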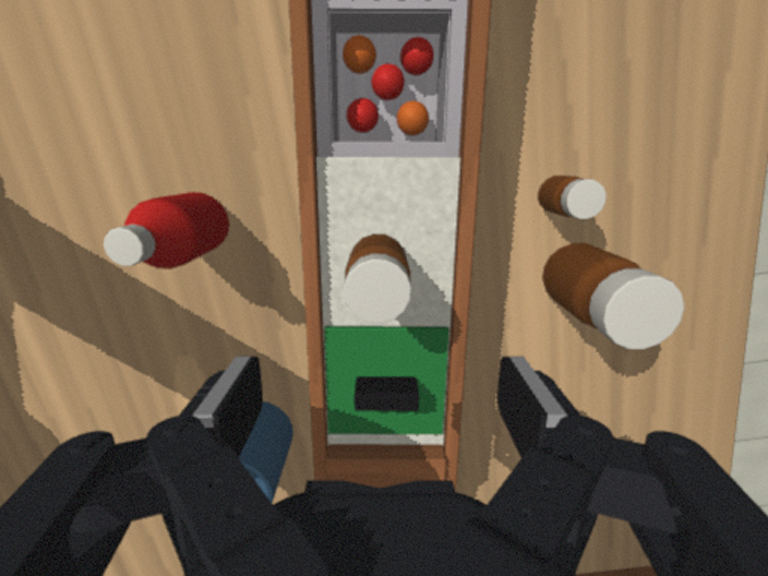

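```bash
python3 - <<'E'
from h import *
import pickle
i=pickle.load(open("pics/w1.pkl","rb"))
for n,p,z in [('cap',(378,286),150),('lfl',(325,326),76),('lfr',(448,326),76),('lrl',(328,434),76),('lrr',(445,434),76),('nl',(317,158),70),('nr',(461,157),70),('bar top front l',(356,377),98),('bartop fr',(418,377),98)]:
    print(n,atz(i,np.array(p)/1.5,z).round(1))
print(R.from_quat([0.99700,-0.07737,0,0]).as_euler('xyz'))
E
```

```text
cap [596.4 -52.4 150. ]
lfl [ 545.8 -101.2   76. ]
lfr [ 642.5 -116.4   76. ]
lrl [ 528.7 -201.    76. ]
lrr [ 629.1 -216.9   76. ]
nl [564.1  25.1  70. ]
nr [666.3   9.7  70. ]
bar top front l [ 565.6 -137.7   98. ]
bartop fr [ 612.7 -145.2   98. ]
[ 3.14159265  0.         -0.15489518]
```

Emit:
play_rows(
  steps=[
    [[-0.003,-0.006,0.035],[0,0,0]],
    [[0,0,0.035],[0,0,0]],
    [[0,0,0.035],[0,0,0]],
    [[0,0,0.035],[0,0,0]],
    [[0,0,0.033],[0,0,0]],
    [[0,0,0],[0,0,0]],
    [[0,0,0],[0,0,0]],
  ],
  grip=0,
)

```text
time_s: 3.25
eef_pos: [595.8, -53.2, 102.3]
ee_rot: [0.0, 0.997, -0.078, 0.0]
force: [0.2, -0.3, -0.2]
grip_width: 0.999
```

Emit:
play_rows(
  steps=[
    [[0,0,0],[0,0,0]],
    [[0,0,0],[0,0,0]],
    [[0,0,0],[0,0,0]],
    [[0,0,0],[0,0,0]],
    [[0,0,0],[0,0,0]],
    [[0,0,0],[0,0,0]],
    [[0,0,0],[0,0,0]],
    [[0,0,0],[0,0,0]],
  ],
  grip=1,
  squeeze=30,
)

```text
time_s: 4.05
eef_pos: [595.9, -53.2, 102.6]
ee_rot: [0.0, 0.997, -0.078, 0.001]
force: [-0.7, 0.2, 6.1]
grip_width: 0.498
```

```bash
python3 look.py 2
```

```text
4.05 [595.91460497 -53.23720136 102.64956315] [ 1.97074542e-04  9.96920463e-01 -7.84149965e-02  7.99995192e-04] [-0.67858059  0.15038983  6.07563195] 0.49836447172974085
```

View pics/w2.png

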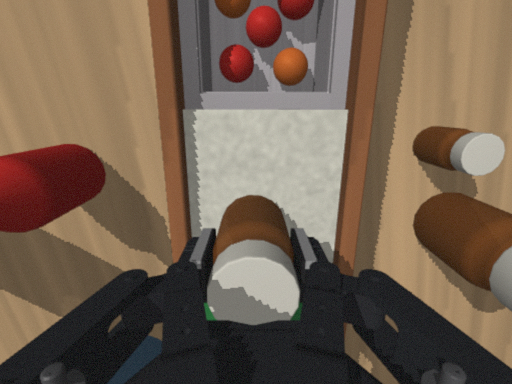

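Emit:
play_rows(
  steps=[
    [[0,0,-0.02],[0,0,0]],
    [[0,0,-0.034],[0,0,0]],
    [[0,0,-0.04],[0,0,0]],
    [[0,0,-0.04],[0,0,0]],
    [[-0.0256,-0.0207,0],[0,0,0]],
    [[-0.0256,-0.0207,0],[0,0,0]],
    [[-0.0256,-0.0207,0],[0,0,0]],
    [[-0.0256,-0.0207,0],[0,0,0]],
    [[-0.0256,-0.0207,0],[0,0,0]],
    [[-0.0256,-0.0207,0],[0,0,0]],
    [[-0.0256,-0.0207,0],[0,0,0]],
    [[-0.0256,-0.0207,0],[0,0,0]],
    [[-0.0256,-0.0207,0],[0,0,0]],
    [[-0.0256,-0.0207,0],[0,0,0]],
    [[0,0,0],[0,0,0]],
    [[0,0,0],[0,0,0]],
  ],
)

```text
time_s: 5.7
eef_pos: [430.2, 130.3, 202.2]
ee_rot: [0.0, 0.997, -0.078, 0.0]
force: [0.1, 0.5, -1.7]
grip_width: 0.5
```

```bash
python3 look.py 3 coaster 0; python3 - <<'E'
from h import *
im=cams.capture("scene"); cv2.imwrite("pics/s3.png",im[:,:,::-1]); i=cams.camera_info("scene")
print([(r,atz(i,r['pixel'],0)) for r in cams.tip_of("scene","coaster")[:2]])
print(cams.search_frame("scene","coaster")[:2])
E
```

```text
5.7 [430.15767179 130.31340041 202.18525285] [ 6.67603212e-05  9.96949327e-01 -7.80512013e-02  2.12366392e-04] [ 0.0848109   0.53013663 -1.70503838] 0.500293275230182
coaster {'pixel': [236.2, 88.7], 'p': 0.81} [425.  228.6   0. ]
coaster {'pixel': [250.0, 250.0], 'p': 0.63} [406.6  11.5   0. ]
[({'pixel': [334.8, 182.8], 'p': 0.65}, array([417.01157385, 230.29035784,   0.        ]))]
[{'rect': [335.5, 185.4, 37.4, 32.4], 'p': 0.97}]
```

View pics/w3.png

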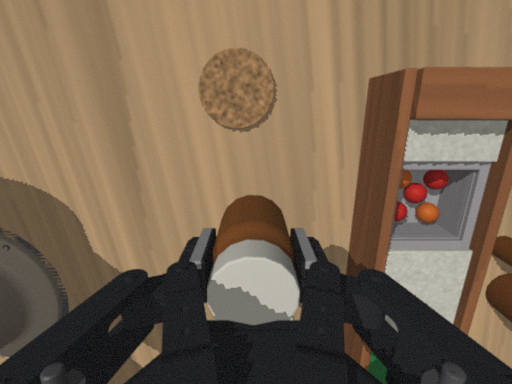

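View pics/s3.png

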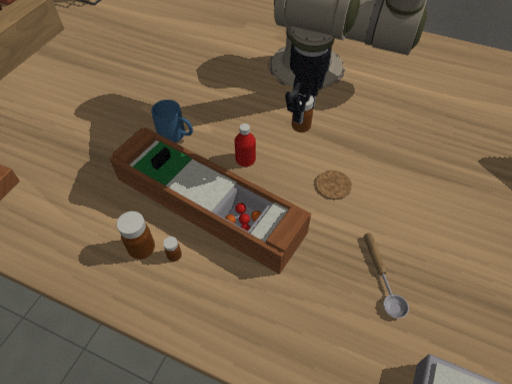

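```bash
python3 - <<'E'
from h import *
import pickle
i=pickle.load(open("pics/w3.pkl","rb"))
for p in [(236.5,88),(199.5,88),(275,88),(237,47.5),(237,129)]: print(atz(i,p,5).round(1))
s=cams.camera_info("scene");print(atz(s,(334,184.5),5))
E
```

```text
[425.7 228.9   5. ]
[382.5 235.8   5. ]
[470.7 221.8   5. ]
[433.8 271.3   5. ]
[418.  182.1   5. ]
[427.01380066 230.62732568   5.        ]
```

```bash
python3 - <<'E'
from h import *
import pickle
i=pickle.load(open("pics/w2.pkl","rb"))
im=cv2.imread("pics/w2.png");b=im[180:330,190:320];cv2.imwrite("pics/w2z.png",cv2.resize(b,None,fx=4,fy=4,interpolation=cv2.INTER_CUBIC))
for p in [(211,285),(298,285),(254,250),(254,282),(254,320)]: print(atz(i,p,150).round(1))
E
```

```text
[578.5 -46.5 150. ]
[614.2 -52.3 150. ]
[598.7 -33.3 150. ]
[596.4 -47.9 150. ]
[593.4 -67.  150. ]
```

View pics/w2z.png

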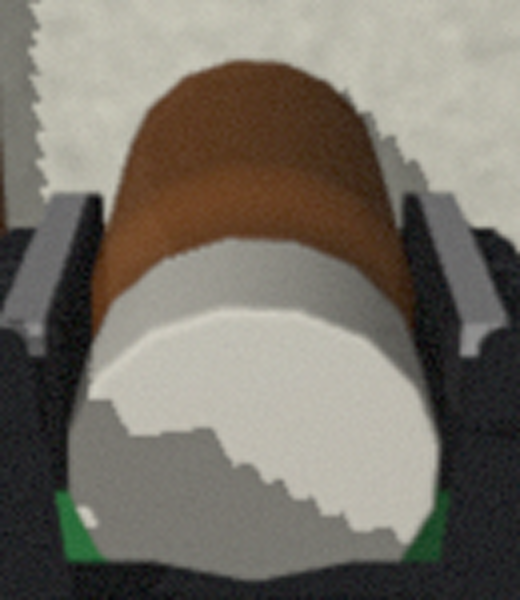

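Emit:
play_rows(
  steps=[
    [[-0.0064,-0.032,0],[0,0,0]],
    [[-0.0064,-0.032,0],[0,0,0]],
    [[-0.0064,-0.032,0],[0,0,0]],
    [[-0.0064,-0.032,0],[0,0,0]],
    [[0,0,0.0347],[0,0,0]],
    [[0,0,0.0347],[0,0,0]],
    [[0,0,0.0347],[0,0,0]],
    [[0,0,0.0347],[0,0,0]],
    [[0,0,0.0347],[0,0,0]],
    [[0,0,0.0333],[0,0,0]],
    [[0,0,0],[0,0,0]],
    [[0,0,0],[0,0,0]],
  ],
)

```text
time_s: 7.15
eef_pos: [426.7, 228.0, 47.4]
ee_rot: [-0.0, 0.997, -0.079, 0.0]
force: [0.8, 0.1, -1.6]
grip_width: 0.498
```

```bash
python3 - <<'E'
from h import *
for n in ("scene","side"):
    im=cams.capture(n); b=im[130:240,280:400] if n=="scene" else im[130:240,140:260]
    cv2.imwrite(f"pics/{n}4.png",cv2.resize(b[:,:,::-1],None,fx=4,fy=4))
E
```

```text
(no output)
```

View pics/scene4.png

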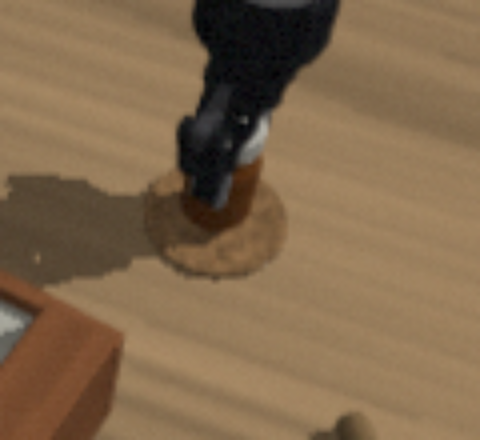

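View pics/side4.png

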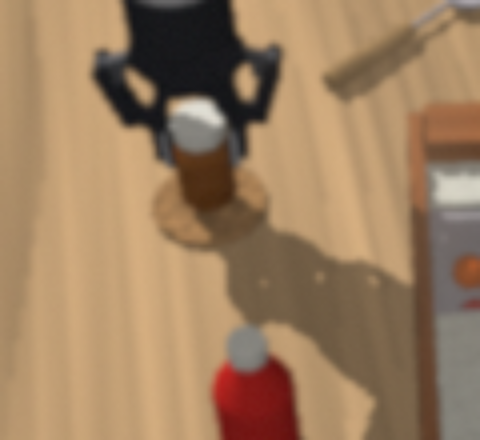

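Emit:
play_rows(
  steps=[
    [[0,0,0.004],[0,0,0]],
    [[0,0,0.003],[0,0,0]],
    [[0,0,0.002],[0,0,0]],
    [[0,0,0],[0,0,0]],
  ],
)

```text
time_s: 7.65
eef_pos: [426.1, 228.0, 40.1]
ee_rot: [0.0, 0.997, -0.078, -0.0]
force: [-0.2, 0.3, -1.5]
grip_width: 0.498
```

Emit:
play_rows(
  steps=[
    [[0,0,0.0015],[0,0,0]],
    [[0,0,0],[0,0,0]],
  ],
)

```text
time_s: 7.85
eef_pos: [426.2, 228.1, 39.0]
ee_rot: [0.0, 0.997, -0.078, -0.0]
force: [-0.4, -0.8, -2.2]
grip_width: 0.498
```

Emit:
play_rows(
  steps=[
    [[0,0,0.0013],[0,0,0]],
    [[0,0,0],[0,0,0]],
  ],
)

```text
time_s: 8.05
eef_pos: [426.3, 228.1, 38.6]
ee_rot: [-0.0, 0.997, -0.078, 0.0]
force: [-2.5, -0.2, 7.0]
grip_width: 0.501
```

Contact (7 N up). Release slowly by opening, then rise.

Emit:
play_rows(
  steps=[
    [[0,0,0],[0,0,0]],
    [[0,0,0],[0,0,0]],
    [[0,0,0],[0,0,0]],
    [[0,0,0],[0,0,0]],
    [[0,0,0],[0,0,0]],
    [[0,0,0],[0,0,0]],
  ],
  grip=0,
)

```text
time_s: 8.65
eef_pos: [426.2, 228.1, 38.1]
ee_rot: [-0.0, 0.997, -0.078, -0.0]
force: [0.7, 0.4, -0.2]
grip_width: 0.997
```

Emit:
play_rows(
  steps=[
    [[0,0,-0.02],[0,0,0]],
    [[0,0,-0.035],[0,0,0]],
    [[0,0,-0.045],[0,0,0]],
    [[0,0,-0.045],[0,0,0]],
    [[0,0,-0.045],[0,0,0]],
    [[0,0,-0.03],[0,0,0]],
    [[0,0,0],[0,0,0]],
    [[0,0,0],[0,0,0]],
  ],
)

```text
time_s: 9.45
eef_pos: [426.0, 228.0, 202.6]
ee_rot: [0.0, 0.997, -0.078, -0.0]
force: [0.1, 0.3, -0.2]
grip_width: 1.002
```

```bash
python3 look.py 5 jar_center 46; python3 - <<'E'
from h import *
for n in ("scene","side"):
    im=cams.capture(n); b=im[130:240,280:400] if n=="scene" else im[130:240,140:260]
    cv2.imwrite(f"pics/{n}5.png",cv2.resize(b[:,:,::-1],None,fx=4,fy=4))
E
```

```text
9.45 [425.98007793 228.0063051  202.60674432] [ 4.85803291e-05  9.96915262e-01 -7.84852703e-02 -1.44891354e-04] [ 0.14238281  0.30635614 -0.15480055] 1.00200823732442
jar_center {'pixel': [380.3, 14.5], 'p': 0.74} [572.6 367.4  46. ]
jar_center {'pixel': [251.5, 175.9], 'p': 0.65} [423.7 228.2  46. ]
```

View pics/w5.png

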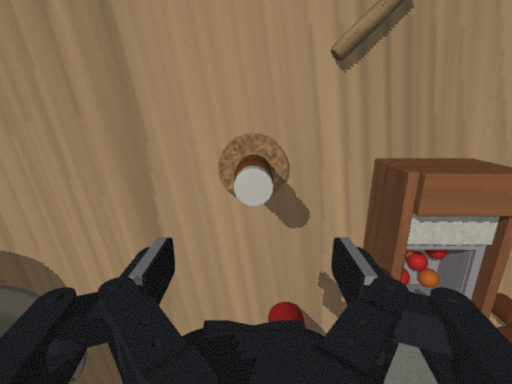

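View pics/side5.png

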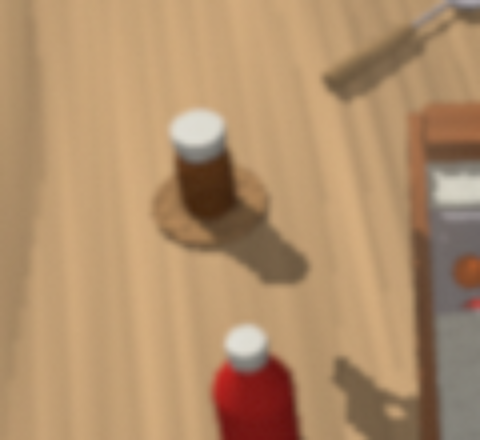

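View pics/scene5.png

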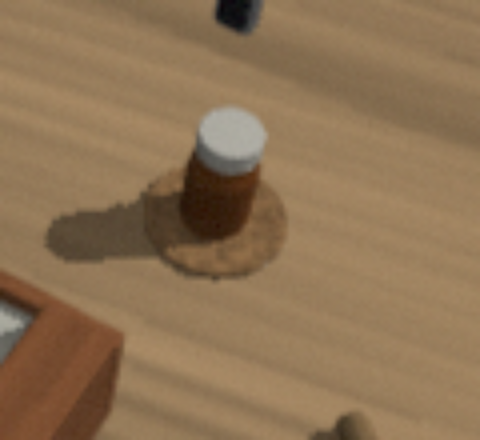

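```bash
python3 - <<'E'
from h import *
import pickle
i=pickle.load(open("pics/w5.pkl","rb"))
print(proj(i,np.array([[426.2,228,6],[426.2,228,86]])))
for p,z in [((254,168),5),((219,168),5),((289,168),5),((254,134),5),((254,202),5),((253,185),86)]: print(atz(i,p,z).round(1))
E
```

```text
[[253.56539935 168.22706919]
 [253.78220262 185.32981658]]
[426.8 228.    5. ]
[382.2 235.1   5. ]
[471.3 220.9   5. ]
[433.5 270.5   5. ]
[419.5 182.1   5. ]
[425.5 228.5  86. ]
```

Emit:
play_rows(
  steps=[
    [[0.0208,0.037,0],[0,0,0]],
    [[0.0208,0.037,0],[0,0,0]],
    [[0.0208,0.037,0],[0,0,0]],
    [[0.0208,0.037,0],[0,0,0]],
    [[0.0208,0.037,0],[0,0,0]],
    [[0.0208,0.037,0],[0,0,0]],
    [[0.0208,0.037,0],[0,0,0]],
    [[0.0208,0.037,0],[0,0,0]],
    [[0.0208,0.037,0],[0,0,0]],
    [[0.0208,0.037,0],[0,0,0]],
    [[0.0208,0.037,0],[0,0,0]],
    [[0.0208,0.037,0],[0,0,0]],
    [[0.0208,0.037,0],[0,0,0]],
    [[0.0208,0.037,0],[0,0,0]],
    [[0,0,0],[0,0,0]],
    [[0,0,0],[0,0,0]],
  ],
  grip=1,
  squeeze=30,
)

```text
time_s: 11.25
eef_pos: [580.9, -189.9, 201.9]
ee_rot: [-0.001, 0.997, -0.079, -0.001]
force: [0.4, 0.1, 0.8]
grip_width: 0.0
```

```bash
python3 look.py 6 lid_bar 90 mug_center 45 ; python3 - <<'E'
from h import *
for n in ("scene","side"):
    im=cams.capture(n); cv2.imwrite(f"pics/{n}6.png",im[:,:,::-1]); i=cams.camera_info(n)
    for t,z in(("lid_bar",90),("mug_center",45)):
        for r in cams.tip_of(n,t)[:1]: print(n,t,r,atz(i,r['pixel'],z))
E
```

```text
11.25 [ 580.85529058 -189.93467645  201.9294987 ] [-5.00717389e-04  9.96882803e-01 -7.88903516e-02 -8.59126863e-04] [0.36024284 0.11296446 0.84327474] 0.0003004304347550824
lid_bar {'pixel': [251.7, 158.8], 'p': 0.76} [ 583.3 -162.2   90. ]
mug_center {'pixel': [141.5, 231.0], 'p': 0.65} [ 434.7 -236.7   45. ]
scene lid_bar {'pixel': [156.8, 157.1], 'p': 0.69} [ 586.99149317 -168.22770871   90.        ]
scene mug_center {'pixel': [167.4, 118.8], 'p': 0.78} [ 427.57275607 -244.77998799   45.        ]
side lid_bar {'pixel': [271.4, 263.9], 'p': 0.96} [ 579.68773949 -161.85206723   90.        ]
side mug_center {'pixel': [214.1, 316.5], 'p': 0.68} [ 433.01768196 -238.10657313   45.        ]
```

View pics/w6.png

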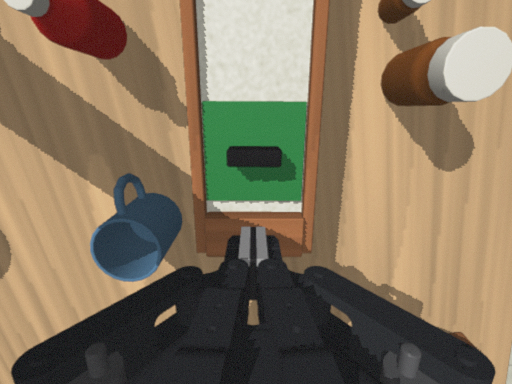

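View pics/side6.png

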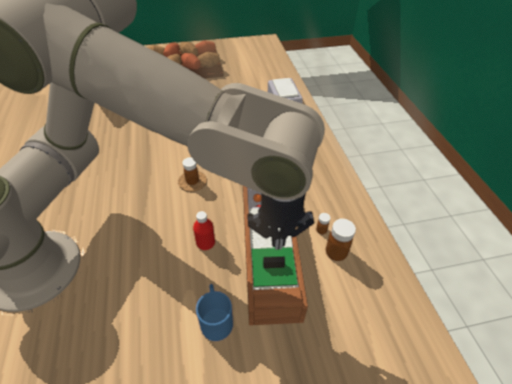

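```bash
python3 - <<'E'
from h import *
import pickle
i=pickle.load(open("pics/w6.pkl","rb"))
L=[atz(i,p,76)[:2] for p in [(203,101),(307,101),(206,201),(302,201)]]
print(np.round(L,1),np.mean(L,0))
u=np.array([np.sin(.157),np.cos(.157)])
for p in [(228,150,104),(281,150,104),(228,166,104),(281,166,104)]:
    q=atz(i,p[:2],p[2]); print(q.round(1),(q[:2]-[580.9,-189.9])@u)
print((np.mean(L,0)-[580.9,-189.9])@u)
print(proj(i,np.array([580.9,-189.9,201.9])))
E
python3 - <<'E'
import cv2
im=cv2.imread("pics/w6.png")[90:290,180:330]; cv2.imwrite("pics/w6z.png",cv2.resize(im,None,fx=3,fy=3,interpolation=cv2.INTER_CUBIC))
E
```

```text
[[ 546.1 -102.8]
 [ 643.4 -118.4]
 [ 528.  -201.5]
 [ 628.1 -217.5]] [ 586.37321458 -160.01377307]
[ 564.1 -148.5  104. ] 38.28838752876688
[ 610.9 -156.   104. ] 38.19722208796801
[ 561.4 -162.8  104. ] 23.732253457730387
[ 609.  -170.4  104. ] 23.643991257890253
30.374419001691265
[254.17025741 239.81302677]
```

View pics/w6z.png

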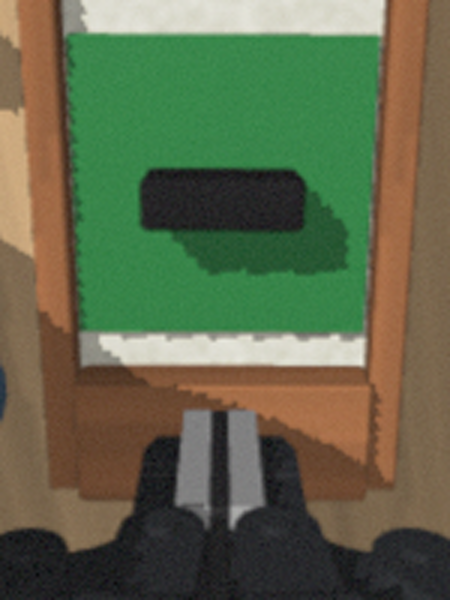

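Emit:
play_rows(
  steps=[
    [[0.001,0,0.03],[0,0,0]],
    [[0,0,0.03],[0,0,0]],
    [[0,0,0.03],[0,0,0]],
    [[0,0,0.03],[0,0,0]],
    [[0,0,0.026],[0,0,0]],
    [[0,0,0.012],[0,0,0]],
    [[0,0,0],[0,0,0]],
    [[0,0,0],[0,0,0]],
  ],
)

```text
time_s: 12.5
eef_pos: [582.3, -190.1, 85.6]
ee_rot: [0.0, 0.997, -0.078, 0.001]
force: [-0.1, 0.8, 0.2]
grip_width: -0.001
```

```bash
python3 look.py 7
```

```text
12.5 [ 582.30173472 -190.09147241   85.5514864 ] [ 2.86052782e-04  9.96921605e-01 -7.84017834e-02  6.26249591e-04] [-0.08957722  0.84473627  0.15701756] -0.0006234665851029007
```

View pics/w7.png

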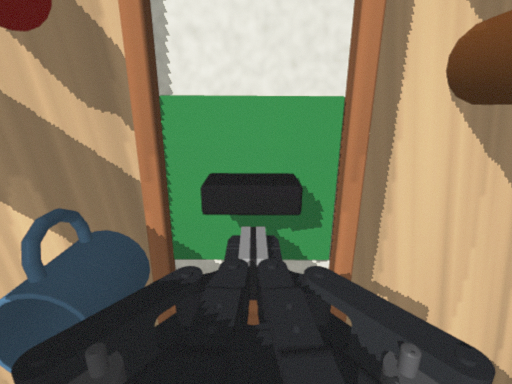

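Emit:
play_rows(
  steps=[
    [[0,-0.005,0.002],[0,0,0]],
    [[0,-0.005,0],[0,0,0]],
    [[0,-0.004,0],[0,0,0]],
    [[0,-0.004,0],[0,0,0]],
    [[0,-0.004,0],[0,0,0]],
  ],
)

```text
time_s: 13.05
eef_pos: [584.6, -173.8, 83.4]
ee_rot: [0.0, 0.997, -0.078, 0.0]
force: [-0.2, -2.8, 0.1]
grip_width: 0.001
```

Emit:
play_rows(
  steps=[
    [[0,-0.004,0],[0,0,0]],
    [[0,-0.004,0],[0,0,0]],
    [[0,-0.004,0],[0,0,0]],
    [[0,-0.004,0],[0,0,0]],
  ],
)

```text
time_s: 13.45
eef_pos: [586.5, -161.8, 83.4]
ee_rot: [0.0, 0.997, -0.079, 0.0]
force: [-0.5, -3.9, 2.7]
grip_width: 0.0
```

Emit:
play_rows(
  steps=[
    [[0,-0.008,0],[0,0,0]],
    [[0,-0.008,0],[0,0,0]],
    [[0,-0.008,0],[0,0,0]],
    [[0,-0.008,0],[0,0,0]],
    [[0,-0.008,0],[0,0,0]],
    [[0,-0.008,0],[0,0,0]],
    [[0,-0.008,0],[0,0,0]],
    [[0,-0.008,0],[0,0,0]],
  ],
)

```text
time_s: 14.25
eef_pos: [593.9, -113.8, 83.1]
ee_rot: [-0.0, 0.997, -0.078, -0.0]
force: [-1.2, -4.0, 3.2]
grip_width: -0.003
```

Emit:
play_rows(
  steps=[
    [[0,-0.008,0],[0,0,0]],
    [[0,-0.008,0],[0,0,0]],
    [[0,-0.008,0],[0,0,0]],
    [[0,-0.008,0],[0,0,0]],
    [[0,-0.008,0],[0,0,0]],
    [[0,-0.008,0],[0,0,0]],
    [[0,-0.008,0],[0,0,0]],
    [[0,-0.008,0],[0,0,0]],
  ],
)

```text
time_s: 15.05
eef_pos: [601.4, -66.4, 83.1]
ee_rot: [-0.0, 0.997, -0.078, -0.0]
force: [-0.7, -4.5, 2.5]
grip_width: -0.002
```

```bash
python3 look.py 8
```

```text
15.05 [601.38656727 -66.43478287  83.07216843] [-1.41475682e-05  9.96917788e-01 -7.84533007e-02 -5.06919395e-05] [-0.71793507 -4.50100007  2.52790074] -0.002344653364432978
```

View pics/w8.png

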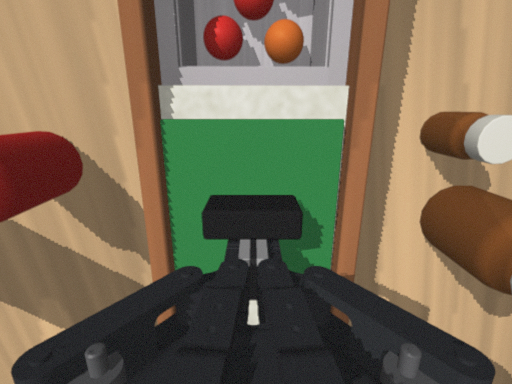

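```bash
python3 - <<'E'
from h import *
import pickle
i=pickle.load(open("pics/w8.pkl","rb"))
u=np.array([np.sin(.157),np.cos(.157)]);t=np.array([601.39,-66.43])
for p,z in [((254,119.5),76),((254,85.5),70),((253,196),104)]: print((atz(i,p,z)[:2]-t)@u)
E
```

```text
68.18483812663283
85.75156127362544
34.0216414323819
```

Emit:
play_rows(
  steps=[
    [[0,-0.008,0],[0,0,0]],
    [[0,-0.008,0],[0,0,0]],
    [[0,-0.008,0],[0,0,0]],
    [[0,-0.008,0],[0,0,0]],
    [[0,-0.008,0],[0,0,0]],
    [[0,-0.008,0],[0,0,0]],
    [[0,-0.008,0],[0,0,0]],
    [[0,-0.006,0],[0,0,0]],
    [[0,-0.005,0],[0,0,0]],
  ],
)

```text
time_s: 16.0
eef_pos: [609.2, -16.8, 83.0]
ee_rot: [-0.0, 0.997, -0.078, -0.0]
force: [-0.6, -2.7, 1.4]
grip_width: -0.002
```

Emit:
play_rows(
  steps=[
    [[0,-0.004,0],[0,0,0]],
    [[0,-0.004,0],[0,0,0]],
    [[0,-0.004,0],[0,0,0]],
    [[0,-0.004,0],[0,0,0]],
    [[0,-0.004,0],[0,0,0]],
  ],
)

```text
time_s: 16.5
eef_pos: [611.8, -2.4, 83.4]
ee_rot: [0.0, 0.997, -0.079, 0.0]
force: [-0.3, -2.8, 2.7]
grip_width: 0.001
```

Emit:
play_rows(
  steps=[
    [[0,-0.004,0],[0,0,0]],
    [[0,-0.004,0],[0,0,0]],
    [[0,-0.004,0],[0,0,0]],
    [[0,-0.004,0],[0,0,0]],
  ],
)

```text
time_s: 16.9
eef_pos: [613.3, 9.7, 82.8]
ee_rot: [-0.0, 0.997, -0.078, -0.0]
force: [0.0, -2.2, -0.4]
grip_width: -0.005
```

```bash
python3 look.py 9
```

```text
16.9 [613.29371141   9.72115567  82.83905243] [-7.96578793e-05  9.96920362e-01 -7.84200254e-02 -2.90233424e-04] [ 0.01684992 -2.15478095 -0.37189338] -0.005174205346378215
```

View pics/w9.png

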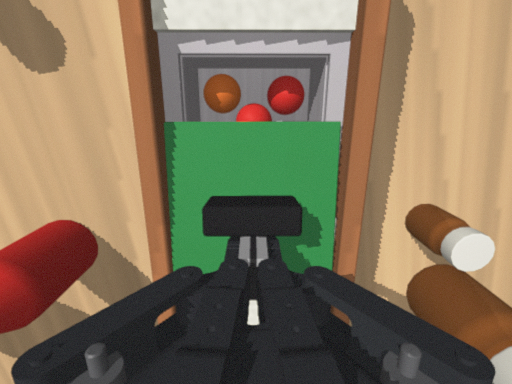

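```bash
python3 - <<'E'
from h import *
import pickle
i=pickle.load(open("pics/w9.pkl","rb"))
u=np.array([np.sin(.157),np.cos(.157)]);t=np.array([613.3,9.72])
for p,z in [((254,122),73),((254,122),71),((254,31),70),((253,197),104)]: print((atz(i,p,z)[:2]-t)@u)
E
```

```text
66.77074270772255
66.67429034015052
111.83308042638758
33.62517517487338
```

Emit:
play_rows(
  steps=[
    [[0,-0.004,0],[0,0,0]],
    [[0,-0.004,0],[0,0,0]],
    [[0,-0.004,0],[0,0,0]],
    [[0,-0.004,0],[0,0,0]],
    [[0,-0.004,0],[0,0,0]],
  ],
)

```text
time_s: 17.45
eef_pos: [615.8, 24.4, 83.1]
ee_rot: [0.0, 0.997, -0.078, -0.0]
force: [-0.5, -1.9, -1.1]
grip_width: 0.002
```

Emit:
play_rows(
  steps=[
    [[0,-0.004,0],[0,0,0]],
    [[0,-0.004,0],[0,0,0]],
    [[0,-0.004,0],[0,0,0]],
    [[0,-0.003,0],[0,0,0]],
  ],
)

```text
time_s: 17.85
eef_pos: [617.6, 35.6, 83.1]
ee_rot: [-0.0, 0.997, -0.078, -0.0]
force: [0.1, -1.4, -1.4]
grip_width: 0.002
```

Emit:
play_rows(
  steps=[
    [[0,-0.002,0],[0,0,0]],
    [[0,-0.002,0],[0,0,0]],
    [[0,-0.002,0],[0,0,0]],
    [[0,-0.002,0],[0,0,0]],
    [[0,-0.002,0],[0,0,0]],
    [[0,-0.002,0],[0,0,0]],
  ],
)

```text
time_s: 18.45
eef_pos: [619.0, 44.3, 83.1]
ee_rot: [-0.0, 0.997, -0.078, -0.0]
force: [-0.8, -2.3, -0.9]
grip_width: 0.002
```

Emit:
play_rows(
  steps=[
    [[0,-0.0015,0],[0,0,0]],
    [[0,-0.0015,0],[0,0,0]],
  ],
)

```text
time_s: 18.65
eef_pos: [619.3, 46.5, 83.1]
ee_rot: [-0.0, 0.997, -0.078, -0.0]
force: [-1.4, -1.3, -1.8]
grip_width: 0.001
```

```bash
python3 look.py 10;python3 - <<'E'
import cv2
im=cv2.imread("pics/w10.png")[0:320,110:410]; cv2.imwrite("pics/w10z.png",cv2.resize(im,None,fx=1.8,fy=1.8,interpolation=cv2.INTER_CUBIC))
E
```

```text
18.65 [619.31003008  46.47901181  83.07901833] [-1.69114371e-05  9.96917184e-01 -7.84609899e-02 -6.85189997e-06] [-1.38729141 -1.29163941 -1.83792117] 0.0005083838936767547
```

View pics/w10z.png

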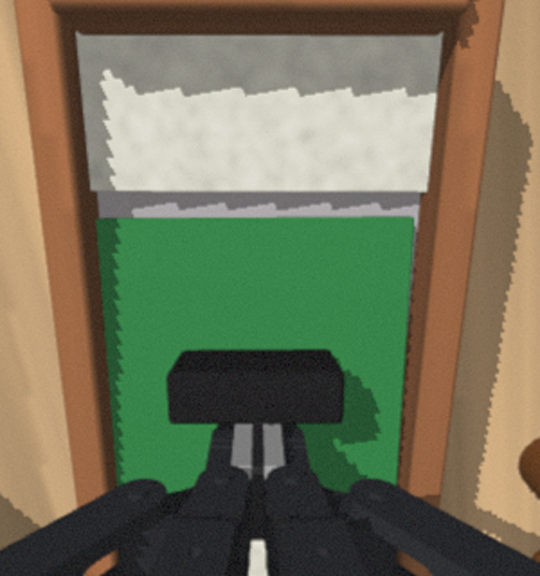

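Emit:
play_rows(
  steps=[
    [[0,-0.0015,0],[0,0,0]],
    [[0,-0.0015,0],[0,0,0]],
  ],
)

```text
time_s: 18.9
eef_pos: [619.7, 48.6, 83.1]
ee_rot: [0.0, 0.997, -0.078, 0.0]
force: [0.1, -2.4, -1.3]
grip_width: -0.004
```

Emit:
play_rows(
  steps=[
    [[0,-0.0015,0],[0,0,0]],
  ],
)

```text
time_s: 19.0
eef_pos: [619.8, 49.8, 83.1]
ee_rot: [-0.0, 0.997, -0.078, -0.0]
force: [-0.3, -1.1, -1.8]
grip_width: 0.003
```

Emit:
play_rows(
  steps=[
    [[0,-0.0015,0],[0,0,0]],
  ],
)

```text
time_s: 19.1
eef_pos: [620.0, 50.9, 83.1]
ee_rot: [-0.0, 0.997, -0.078, 0.0]
force: [-0.5, -3.7, 0.5]
grip_width: -0.004
```

```bash
python3 look.py 11;python3 - <<'E'
import cv2
im=cv2.imread("pics/w11.png")[0:320,110:410]; cv2.imwrite("pics/w11z.png",cv2.resize(im,None,fx=1.8,fy=1.8,interpolation=cv2.INTER_CUBIC))
E
```

```text
19.1 [620.01976657  50.92363993  83.11726294] [-5.78633078e-06  9.96915255e-01 -7.84855016e-02  1.35145094e-05] [-0.5421928  -3.74441886  0.52767473] -0.003693256538483697
```

View pics/w11z.png

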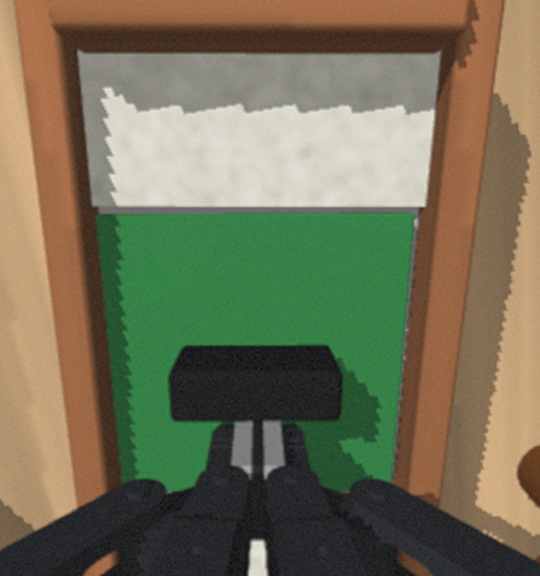

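```bash
python3 - <<'E'
from h import *
print(ctrl.sense()['force'])
for n,b in (("scene",(130,140,320,270)),("side",(230,150,320,290))):
    im=cams.capture(n)[b[1]:b[3],b[0]:b[2]]; cv2.imwrite(f"pics/{n}11.png",cv2.resize(im[:,:,::-1],None,fx=4,fy=4,interpolation=cv2.INTER_CUBIC))
print(ctrl.sense()['force'])
E
```

```text
[-0.89740126 -1.64874333 -0.62773402]
[ 0.03399678 -1.55284048 -0.22566925]
```

View pics/scene11.png

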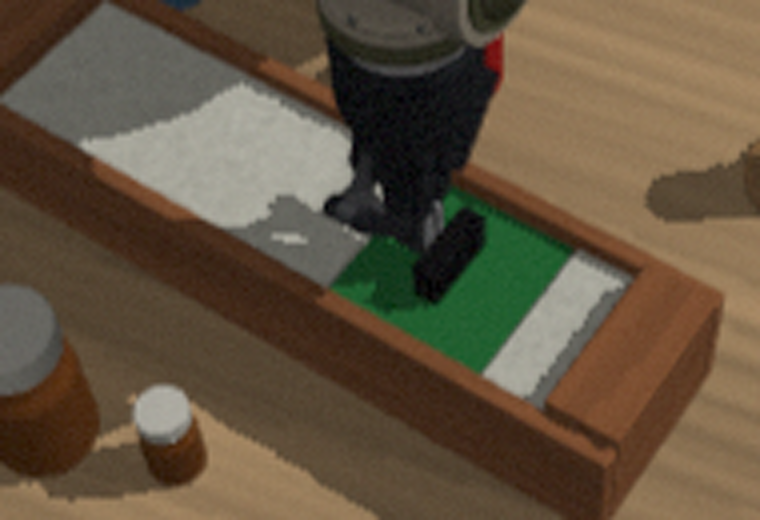

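View pics/side11.png

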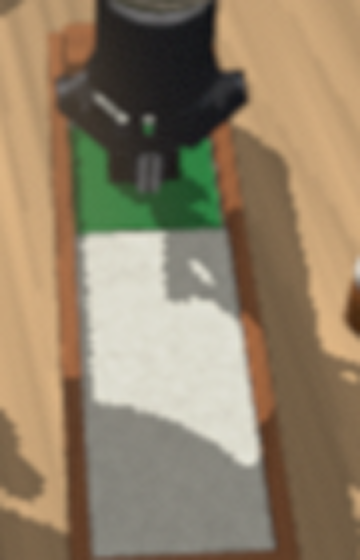

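Emit:
play_rows(
  steps=[
    [[0,0.004,0],[0,0,0]],
    [[0,0.004,-0.01],[0,0,0]],
    [[0,0,-0.03],[0,0,0]],
    [[0,0,-0.04],[0,0,0]],
    [[0,0,-0.04],[0,0,0]],
    [[0,0,-0.03],[0,0,0]],
    [[0,0,0],[0,0,0]],
    [[0,0,0],[0,0,0]],
  ],
)

```text
time_s: 20.05
eef_pos: [619.0, 44.8, 195.8]
ee_rot: [-0.0, 0.997, -0.079, 0.0]
force: [-0.5, -0.8, -0.2]
grip_width: 0.001
```

```bash
python3 look.py 12 lid_bar 84;python3 - <<'E'
import cv2
im=cv2.imread("pics/w12.png")[40:280,160:360]; cv2.imwrite("pics/w12z.png",cv2.resize(im,None,fx=2.5,fy=2.5,interpolation=cv2.INTER_CUBIC))
E
python3 - <<'E'
from h import *
for n,b in (("scene",(130,140,320,270)),("side",(230,150,320,290))):
    im=cams.capture(n)[b[1]:b[3],b[0]:b[2]]; cv2.imwrite(f"pics/{n}12.png",cv2.resize(im[:,:,::-1],None,fx=4,fy=4,interpolation=cv2.INTER_CUBIC))
E
```

```text
20.05 [618.9763028   44.76093989 195.76661829] [-4.36009308e-05  9.96912193e-01 -7.85240842e-02  2.16119404e-04] [-0.54530268 -0.78308542 -0.15814854] 0.0008319418837877901
lid_bar {'pixel': [249.5, 165.0], 'p': 0.77} [618.6  66.9  84. ]
lid_bar {'pixel': [251.8, 58.5], 'p': 0.25} [635.6 158.4  84. ]
```

View pics/w12z.png

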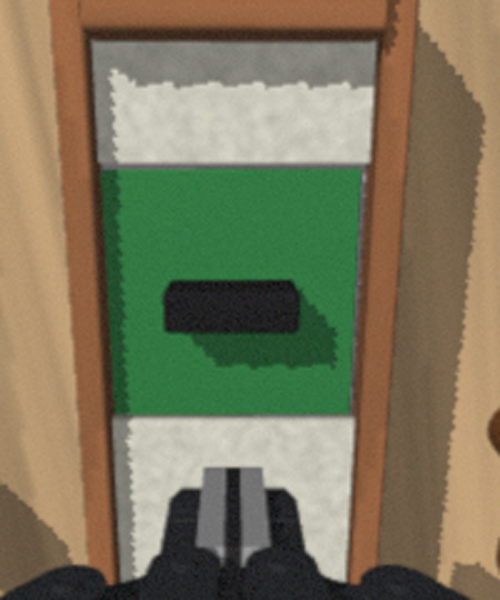

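View pics/scene12.png

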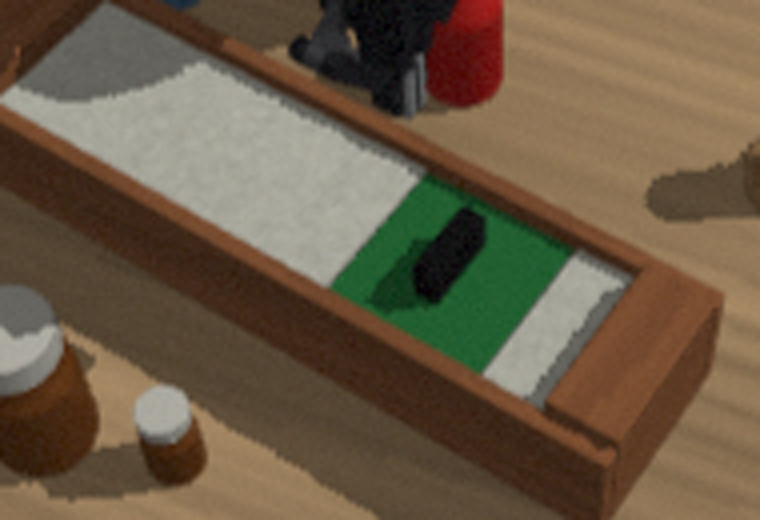

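View pics/side12.png

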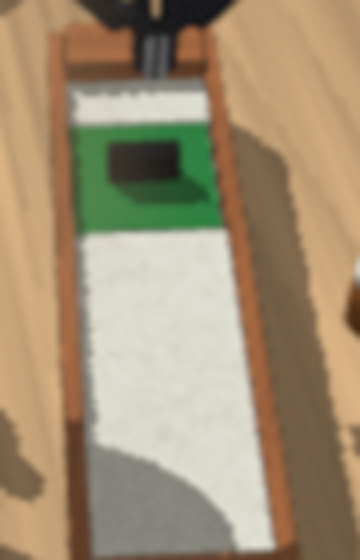

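```bash
python3 - <<'E'
from h import *
import pickle
i=pickle.load(open("pics/w12.pkl","rb"))
u=np.array([np.sin(.157),np.cos(.157)]);v=np.array([np.cos(.157),-np.sin(.157)])
f=lambda x,y:(x/2.5+160,y/2.5+40)
def l(p,z): 
    q=atz(i,f(*p),z)[:2]-[618.98,44.76]; return round(q@v,1),round(q@u,1)
for n,p in dict(fl=(102,169),fr=(361,168),rl=(114,416),rr=(353,416),lipl=(100,163),lipr=(371,163)).items():
    print(n,[ (z,l(p,z)) for z in (70,73,76)])
# i8 ref
im=cv2.imread("pics/w12.png").astype(int)
for c in(235,250,265): print(c,[im[r,c].tolist() for r in range(200,211)])
for c in(235,250,265): print(c,[im[r,c].tolist() for r in range(103,111)])
E
```

```text
fl [(70, (np.float64(-50.1), np.float64(74.6))), (73, (np.float64(-49.6), np.float64(74.6))), (76, (np.float64(-49.0), np.float64(74.6)))]
fr [(70, (np.float64(48.6), np.float64(74.8))), (73, (np.float64(48.1), np.float64(74.8))), (76, (np.float64(47.5), np.float64(74.8)))]
rl [(70, (np.float64(-50.8), np.float64(-25.7))), (73, (np.float64(-50.3), np.float64(-24.6))), (76, (np.float64(-49.7), np.float64(-23.5)))]
rr [(70, (np.float64(50.7), np.float64(-25.9))), (73, (np.float64(50.2), np.float64(-24.8))), (76, (np.float64(49.6), np.float64(-23.7)))]
lipl [(70, (np.float64(-50.8), np.float64(76.8))), (73, (np.float64(-50.2), np.float64(76.7))), (76, (np.float64(-49.6), np.float64(76.7)))]
lipr [(70, (np.float64(52.4), np.float64(76.6))), (73, (np.float64(51.8), np.float64(76.6))), (76, (np.float64(51.2), np.float64(76.6)))]
235 [[66, 117, 51], [64, 116, 48], [65, 119, 52], [62, 119, 46], [63, 118, 45], [73, 114, 66], [109, 117, 116], [158, 167, 171], [182, 196, 197], [192, 205, 205], [190, 204, 206]]
250 [[64, 117, 44], [63, 118, 47], [67, 119, 52], [66, 118, 49], [60, 118, 46], [70, 111, 62], [101, 113, 112], [156, 169, 171], [184, 198, 198], [189, 205, 205], [191, 205, 205]]
265 [[67, 122, 52], [64, 119, 48], [66, 119, 51], [60, 116, 44], [67, 120, 53], [77, 116, 74], [110, 117, 120], [153, 164, 165], [177, 191, 192], [185, 200, 202], [189, 203, 205]]
235 [[178, 191, 194], [169, 179, 179], [137, 141, 143], [107, 106, 107], [97, 114, 96], [70, 129, 56], [64, 119, 45], [63, 121, 50]]
250 [[194, 206, 210], [179, 192, 193], [139, 142, 146], [100, 99, 101], [84, 107, 77], [73, 129, 55], [69, 124, 51], [69, 123, 52]]
265 [[183, 198, 201], [178, 192, 193], [137, 142, 143], [101, 102, 103], [82, 105, 79], [70, 124, 54], [69, 121, 51], [66, 121, 48]]
```

```bash
python3 - <<'E'
from h import *
im=cams.capture("side"); cv2.imwrite("pics/side13.png",im[:,:,::-1])
E
```

```text
(no output)
```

View pics/side13.png

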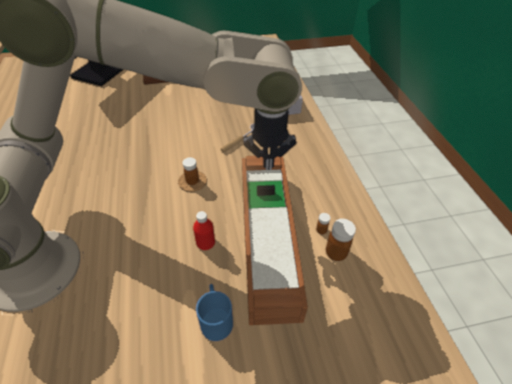

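The jar stands on the coaster at (192,175). The lid fills the recess at (266,193). The mug, bottle and spoon have not moved, and the gripper is clear of everything.

```bash
python3 - <<'E'
from rig import ctrl
print(ctrl.finish_job(), ctrl.sense()['time_s'])
E
```

```text
the job is handed in; nothing more can be done
the job is handed in; nothing more can be done
```

The job is done and handed in: the jar stands on the coaster and the lid is home in the recess. It took about 20 s of the 64 s.

- **Jar:** I moved the middle-sized amber jar from the deck to the cork coaster. It stands upright, within about 1–2 mm of the middle in the wrist picture.
- **Lid:** I pushed the lid along by its bar with the closed fingers, without gripping or lifting it. The push readings at the end of each move never went above about 5 N. I stopped when the lid dropped, then backed off and raised the gripper clear.
- **Last checks:** In the wrist picture the lid measures 100.3 mm long if its top is level with the deck. It shows about a 2 mm gap to the far wall and a thin gap behind its rear edge, which fits the lid being level in the 104 mm recess. The mug, sauce bottle and spoon were not touched. The side picture shows the mug and bottle where they were; the spoon was mostly hidden behind the arm in that last view.
- **Not confirmed by force:** I never pushed the lid against the far wall, so I did not see the force jump there. That the lid is home rests on the pictures, plus a small change in force just as it dropped.
- **Small disagreement:** The cameras differed by a few millimetres (up to about 10 mm for the lid bar) in the first position fixes. I relied on close wrist views for the grasp and the push.

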